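Clear the bench after stereotaxic surgery

TASK

The surgery is over: sort what is left on the instrument mat. Put both used syringes into the open sharps bin, and lay the two steel ear bars in the instrument tray, each gently down into its own pair of notches across both silicone rests, with both tips pointing the same way. Do not drop the ear bars, and leave everything else on the bench where it is.

Things in the scene. Friction and masses are not known exactly. Their poses are not given: they have to be found in the camera images.
- syringe_a: used 20 ml syringe, plunger home, needle capped, lying on the bench: clear barrel 20 mm in diameter (x from -51 to 24 mm), finger flange 34 mm wide at x = -52 mm, thumb disc at x = -66 mm, white needle cap 9 mm in diameter from x = 28 to 66 mm. Origin: on the bench under its axis, at mid-length; centre of mass near x = -15 mm; x towards the needle cap, z up. About 30 g.
- syringe_b: second used 20 ml syringe, plunger home, needle capped, lying on the bench: clear barrel 20 mm in diameter (x from -51 to 24 mm), finger flange 34 mm wide at x = -52 mm, thumb disc at x = -66 mm, white needle cap 9 mm in diameter from x = 28 to 66 mm. Origin: on the bench under its axis, at mid-length; centre of mass near x = -15 mm; x towards the needle cap, z up. About 30 g.
- earbar_a: stainless ear bar of a stereotaxic frame, lying on the bench: square shaft 12 x 12 mm, 90 mm long, with fine dark graduations; at its +x end a round taper 25 mm long to a 2.6 mm tip, near its -x end a cross bar 30 mm wide (x = -43 mm). Origin: middle of the shaft's underside, nearly the centre of mass; x towards the tip, z up. About 90 g.
- earbar_b: second, identical stainless ear bar of a stereotaxic frame, lying on the bench: square shaft 12 x 12 mm, 90 mm long, with fine dark graduations; at its +x end a round taper 25 mm long to a 2.6 mm tip, near its -x end a cross bar 30 mm wide (x = -43 mm). Origin: middle of the shaft's underside, nearly the centre of mass; x towards the tip, z up. About 90 g.
- earbar_a_mid (a point): centre of the first ear bar's shaft, 6 mm above its underside
- earbar_b_mid (a point): the same of the second ear bar
- earbar_a_tip (a point): point of the first ear bar's tip, 70 mm from the middle of the shaft
- earbar_b_tip (a point): the same of the second ear bar
- syringe_a_mid (a point): point on the first syringe's axis, 10 mm above its origin
- syringe_b_mid (a point): the same of the second syringe
- sharps_bin: white plastic sharps bin, fixed: 130 (x) x 180 (y) mm, rim 111 mm above the bench, walls and floor 3 mm. Its mouth, x -61 to 20 mm (middle -20 mm), is 172 mm long in y; behind it a grey deck, over which the open lid leans back, up to x = 110 mm and 176 mm above the bench. A syringe let go just above it, lying along y, falls in freely. Origin: centre of the underside; x towards the deck, z up.
- tray: steel instrument tray, fixed: 190 (x) x 160 (y) mm, walls 30 mm high. Two dark silicone rests, 8 mm thick, stand across it at x = +27 and -27 mm; both have notches at y = -42, 0, 42 mm, floor 16 mm wide and 11 mm above the bench, between round humps 24 mm high. A bar lies along x in a notch of each rest, its underside 11 mm above the bench. Origin: centre of the underside; z up.
- marker: bystander: grey and black marker pen 135 mm long, lying among the task's things; origin under its middle
- vial: bystander: small capped glass vial, 28 mm in diameter, 50 mm high; origin under its centre
- tape: bystander: roll of paper tape lying flat, 84 mm in diameter, 19 mm high; origin under its centre
- beaker: bystander: steel beaker, 60 mm wide, 70 mm high; origin under its centre
- screwdriver: bystander: black-handled screwdriver 160 mm long, lying flat
- timer: bystander: white bench timer 70 x 75 x 20 mm; origin under its centre

How it is judged:
At the end, for the whole second after the job is handed in: Both syringes inside the sharps bin, below its rim; ear bars still, released, in notches of both rests (shaft centre 12-22 mm above the tray's underside, within 20 mm of its middle in x and 60 mm in y, along it within 0.12 rad), both tips towards the same end (x of syringe_a_mid in the frame of sharps_bin between -0.064 and 0.064 m and y of syringe_a_mid in the frame of sharps_bin between -0.089 and 0.089 m and z of syringe_a_mid in the frame of sharps_bin between 0 and 0.105 m and x of syringe_b_mid in the frame of sharps_bin between -0.064 and 0.064 m and y of syringe_b_mid in the frame of sharps_bin between -0.089 and 0.089 m and z of syringe_b_mid in the frame of sharps_bin between 0 and 0.105 m and x of earbar_a_mid in the frame of tray between -0.02 and 0.02 m and y of earbar_a_mid in the frame of tray between -0.06 and 0.06 m and z of earbar_a_mid in the frame of tray between 0.012 and 0.022 m and angle between the x axis of each of earbar_a, earbar_b and the x axis of tray, either way round below 0.12 rad and linear speed of each of earbar_a, earbar_b below 0.02 m/s and contact force between the fingers and earbar_a below 0.1 N and x of earbar_b_mid in the frame of tray between -0.02 and 0.02 m and y of earbar_b_mid in the frame of tray between -0.06 and 0.06 m and z of earbar_b_mid in the frame of tray between 0.012 and 0.022 m and contact force between the fingers and earbar_b below 0.1 N and (x of each of earbar_a_tip, earbar_b_tip in the frame of tray above 0.03 m or x of each of earbar_a_tip, earbar_b_tip in the frame of tray below -0.03 m)); the robot touches nothing.
It fails at once if something that was to be left alone (marker, vial, tape, beaker, screwdriver or timer) is moved more than 40 mm (distance of any of marker, vial, tape, beaker, screwdriver, timer from where it was at the start of the episode above 0.04 m).
It fails at once if an ear bar is dropped or thrown: out of the fingers and faster than 0.7 m/s (a free fall of about 25 mm) ((linear speed of earbar_a above 0.7 m/s and contact force between the fingers and earbar_a below 0.05 N) or (linear speed of earbar_b above 0.7 m/s and contact force between the fingers and earbar_b below 0.05 N)).
It also fails if it takes over 72 s, if anything falls off the work surface, if the arm or the gripper's body presses on something with over 40 N, if the wrist force passes 120 N, or if a joint passes its speed limit or range.

ROBOT

A 7-joint arm with a two-finger parallel gripper is mounted at the origin on the work surface. World frame = base frame: x ahead of the robot, y to its left, z up, the work surface at z = 0. Lengths are in m, angles in rad, forces in N, time in s.
With the tool pointing down it reaches from about 0.35 to 0.9 m from the base axis. Payload 19.9 kg.
Tool frame: the origin (TCP) lies between the finger pads; the fingertips stand 19 mm ahead of it and the grasp point (between the pads) is the TCP; z points along the fingers, y is the line along which they close (so a half turn about z gives the same grasp; the last joint's range is limited). The gripper opens to 94 mm and grips with 3 to 60 N. Pads are 16 mm wide; open, the fingers measure 119 mm over their backs; the gripper's body (75 mm by 177 mm) begins 78 mm behind the grasp point.
Start: joints at [-1.387, 0.417, -0.01, 1.614, 0.005, 1.111, -0.053], TCP at [0.14, 0.609, 0.224] pointing down, gripper open.
Joint ranges: [-2.81, 2.81], [-0.39, 2.02], [-1.27, 1.25], [0.06, 2.57], [-1.19, 4.33], [0.19, 2], [-2.82, 2.82]. Speed limits (rad/s): [1.89, 1.89, 2.39, 2.39, 3.01, 3.01, 3.01].

INTERFACE

Orientations are given as a 3x3 rotation matrix whose columns are the frame's x, y, z axes.
In Python, from rig import robot gives the robot as it stands. Calls block until the motion is done:
- robot.move_ptp(position, orientation): joint-space move of the TCP to a pose.
- robot.move_linear(position, velocity=0.15, frame=None, threshold=None): straight line of the TCP; frame=None keeps the orientation; velocity is the mean speed in m/s. With threshold (N) it stops when the force on the tool has changed by that much, and returns True; else False.
- robot.goto_joints(angles): joint-space move.
- robot.gripper_to(opening): finger opening in m; the grip force is fixed at half the most; returns when the fingers have stopped.
- robot.pause(seconds).
- robot.ik(position, orientation): joint angles nearest the present ones, or None.
- robot.get_state(): the state.
- robot.grab_frame(name): name is "scene" or "top"; returns the picture (480x640x3 uint8, red, green, blue); there is no depth.
- robot.camera_info(name): a dict with "fx", "fy", "cx", "cy" (pixels), "rvec" (rotation vector, rad) and "tvec" (3), from world to camera coordinates, as OpenCV has them. Camera axes: x right, y down, z forward; pixel columns grow to the right and rows downward; lengths in m; the calibration is good to about 2 mm. A picture is of the moment at which its call begins. camera_info takes no time and is no camera call.
A pose or a line that the arm cannot do raises robot.PlanningError and nothing moves.
- robot.sign_off(): hands the job in; it is judged then, once.
The state is a dict: "time": time; "qpos": joint angles; "joint_vel": joint speeds; "effort": joint torques, N m; "ee_pos": TCP position; "tool_rot": TCP orientation; "force": force on the tool from outside, world axes, zero at the start; "moment": the same for the moment, N m; "opening": finger opening in m; "grasp_force": force on a finger pad.
Only numpy, scipy, OpenCV 4.12 (cv2) and the standard library are available. Lean on these libraries where they do the work, as an engineer would, in place of code of your own. Each camera call takes 0.05 s, during which the arm holds its last target. There are 200 camera calls.

## Working session

There is one attempt and no reset: what is moved stays moved. The work goes in short steps, each a Python script; the robot and the scene stay as the last script left them, time stands still between calls to the robot, and variables do not carry over. Pictures are saved under pics/ and viewed, at most 10 in all, crops included, and the job is handed in when it is done.

```bash
mkdir -p pics; ls; python3 - <<'E'
from rig import robot
import cv2
for n in("top","scene"):
    im=robot.grab_frame(n); cv2.imwrite(f"pics/{n}0.png",im[...,::-1]); print(n,robot.camera_info(n))
print(robot.get_state())
E
```

```text
pics
top {'fx': 599.1111759107583, 'fy': 599.1111759107583, 'cx': 321.3536588747771, 'cy': 234.81805222431376, 'rvec': array([ 2.1225151 , -2.0805444 ,  0.23369125]), 'tvec': array([-0.00439785,  0.60270902,  1.02194468])}
scene {'fx': 520.3941444471517, 'fy': 520.3941444471517, 'cx': 319.92102452918243, 'cy': 247.25602616467614, 'rvec': array([ 2.28433092,  0.89405119, -0.31912658]), 'tvec': array([-0.41747054, -0.27209665,  1.32389084])}
{'time': 0.1, 'qpos': array([-1.3865357 ,  0.41789556, -0.01028343,  1.6140934 ,  0.00467915,
        1.11069317, -0.052994  ]), 'joint_vel': array([ 3.70932835e-04,  3.41194859e-04, -7.92417473e-05, -8.22723115e-04,
       -4.80556688e-04,  7.44237967e-04,  1.06729706e-04]), 'effort': array([ 2.54198916e-03, -8.52599001e+01,  6.40793368e-01, -4.26699114e+01,
       -4.87948442e-02,  1.63657882e-02,  1.86017596e-04]), 'ee_pos': array([0.13985046, 0.60883695, 0.22390825]), 'tool_rot': array([[-9.74621163e-01,  2.23860586e-01, -1.66459791e-04],
       [ 2.23860635e-01,  9.74620597e-01, -1.05259045e-03],
       [-7.33983729e-05, -1.06314072e-03, -9.99999432e-01]]), 'force': array([ 0.2231581 , -0.06756559, -0.02468266]), 'moment': array([ 0.00039084, -0.01785965, -0.02184337]), 'grasp_force': 0.0, 'opening': 0.09385505156476956}
```

View pics/top0.png

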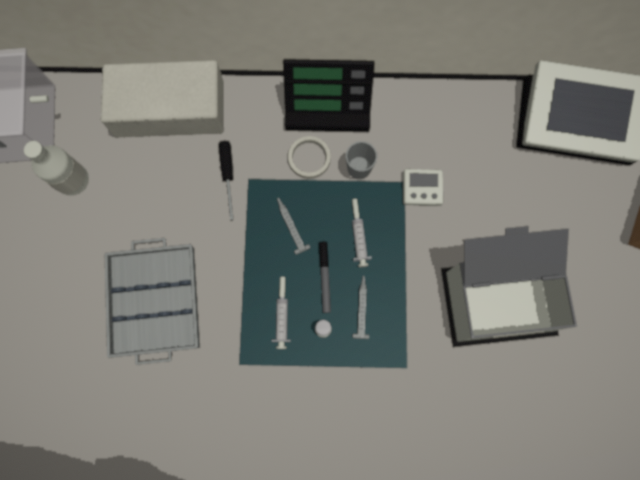

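View pics/scene0.png

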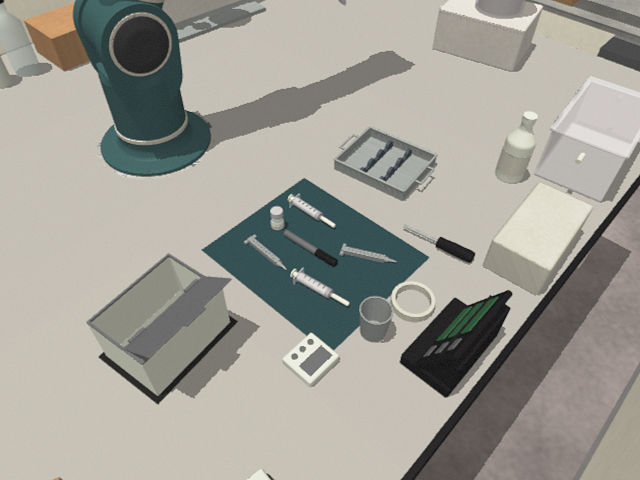

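The top view shows the mat: ear bars near (293,225) with the tip up-left and (362,308) with the tip up. The syringes are near (282,312) and (360,232), caps up. The tray is around (152,300) and the bin around (510,300). The scene view shows the same layout. Next I'll enlarge crops of both views.

```bash
cat >h.py <<'E'
import numpy as np,cv2
from rig import robot
def crop(im,x,y,w,h,s):
    c=cv2.resize(im[y:y+h,x:x+w],None,fx=s,fy=s,interpolation=cv2.INTER_CUBIC)
    c=cv2.convertScaleAbs(c,alpha=1.4,beta=15)
    for u in range(-(-x//20)*20,x+w,20):
        cv2.line(c,(int((u+.5-x)*s),0),(int((u+.5-x)*s),6),(0,255,255),1); cv2.putText(c,str(u),(int((u-x)*s)+2,16),0,.38,(0,255,255),1)
    for v in range(-(-y//20)*20,y+h,20):
        cv2.line(c,(0,int((v+.5-y)*s)),(6,int((v+.5-y)*s)),(0,255,255),1); cv2.putText(c,str(v),(8,int((v-y)*s)+5),0,.38,(0,255,255),1)
    return c
def cam(n):
    i=robot.camera_info(n); R,_=cv2.Rodrigues(i["rvec"]); K=np.array([[i["fx"],0,i["cx"]],[0,i["fy"],i["cy"]],[0,0,1]]); return K,R,np.array(i["tvec"]),i
def ray(n,px,z):
    K,R,t,_=cam(n); d=R.T@np.linalg.inv(K)@np.array([px[0],px[1],1.]); o=-R.T@t
    return o+d*(z-o[2])/d[2]
def proj(n,P):
    K,R,t,i=cam(n); return cv2.projectPoints(np.atleast_2d(np.asarray(P,float)),i["rvec"],i["tvec"],K,None)[0][:,0]
def tri(a,b):
    P=[np.c_[cam(n)[0]@np.c_[cam(n)[1],cam(n)[2]]] for n in("top","scene")]
    X=cv2.triangulatePoints(P[0],P[1],np.array(a,float).reshape(2,1),np.array(b,float).reshape(2,1))[:,0]; return X[:3]/X[3]
E
python3 - <<'E'
from h import *
t=cv2.imread("pics/top0.png"); s=cv2.imread("pics/scene0.png")
cv2.imwrite("pics/t_mat.png",crop(t,240,180,175,180,3.3))
cv2.imwrite("pics/t_tb.png",np.hstack([crop(t,95,230,115,140,3.4),crop(t,435,220,120+23,140,2.8 if 0 else 3.4)[:,:408]])[:600,:800])
cv2.imwrite("pics/s_mat.png",crop(s,235,185,170,125,4.7))
cv2.imwrite("pics/s_tb.png",np.hstack([crop(s,325,115,120,165,3.2),crop(s,85,240,125,165,3.2)]))
E
```

```text
(no output)
```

View pics/t_mat.png

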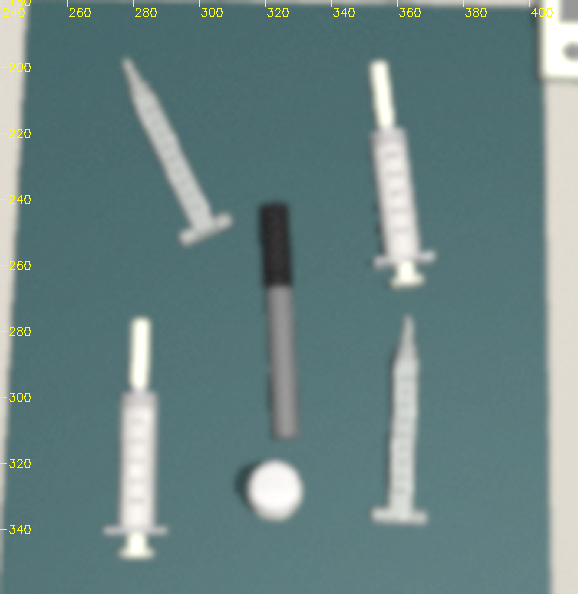

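View pics/s_mat.png

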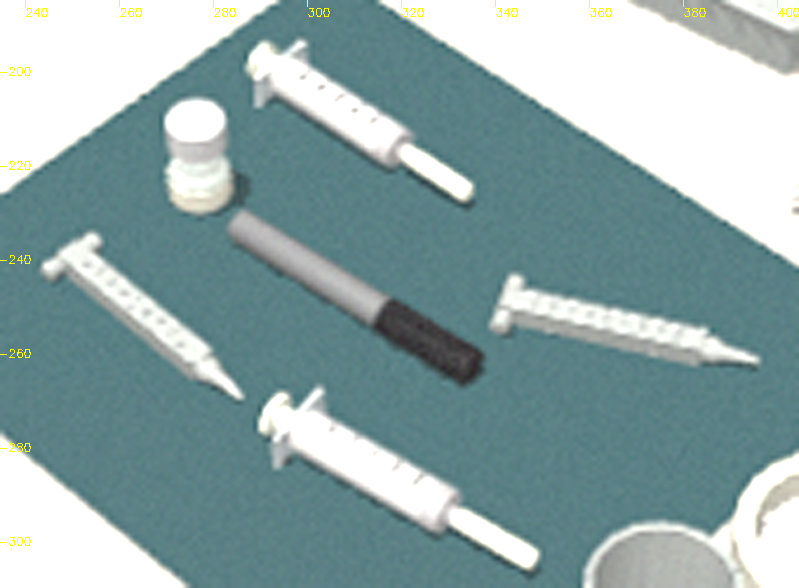

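View pics/t_tb.png

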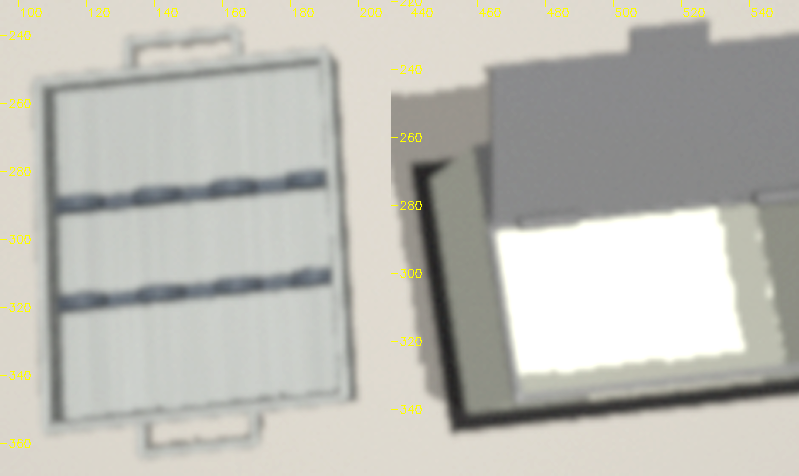

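View pics/s_tb.png

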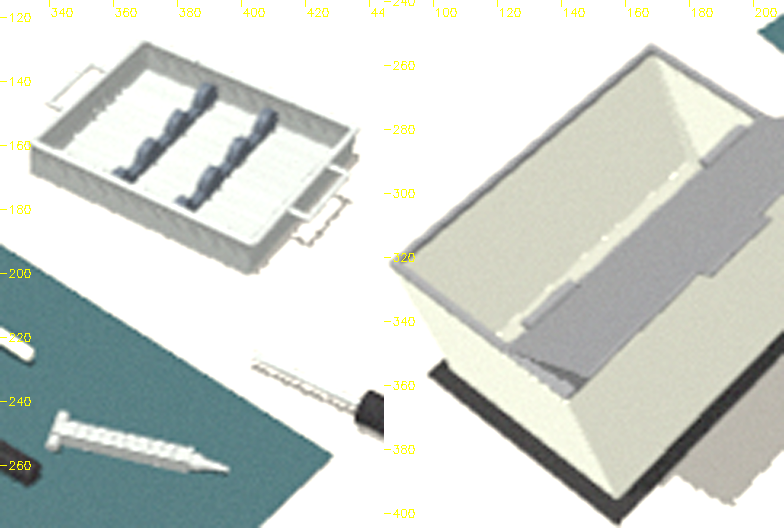

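The crops (zoomed pixels) show:
- **Ear bar 1:** tip (125,58) top / (760,360) scene, cross bar (206,229) / (508,303).
- **Ear bar 2:** tip (408,317) / (243,397), cross bar (400,516) / (72,255).
- **Syringe 1:** cap end (141,320) / (468,193), thumb disc (136,552) / (262,62).
- **Syringe 2:** cap end (378,63) / (533,560), thumb disc (407,281) / (274,413).
- **Tray and bin:** the rim corners are readable. The bin lid leans back away from the robot.

```bash
python3 - <<'E'
from h import *
np.set_printoptions(precision=4,suppress=True)
def f(o,s): return lambda x,y:(o[0]+(x+.5)/s-.5,o[1]+(y+.5)/s-.5)
TM=f((240,180),3.3);SM=f((235,185),4.7);TT=f((95,230),3.4);ST=f((325,115),3.2);SB=f((85,240),3.2);TB=f((435,220),3.4)
P={}
for n,a,b,L in [("eb1tip",(125,58),(760,360),0),("eb1x",(206,229),(508,303),113),("eb2tip",(408,317),(243,397),0),("eb2x",(400,516),(72,255),113),
 ("s1cap",(141,320),(468,193),0),("s1thumb",(136,552),(262,62),132),("s2cap",(378,63),(533,560),0),("s2thumb",(407,281),(274,413),132)]:
    X=tri(TM(*a),SM(*b)); z=.006 if n[0]=='e' else .010
    print(n,X,"top@z",ray("top",TM(*a),z)[:2],"scene@z",ray("scene",SM(*b),z)[:2])
    if L: print("  len",np.linalg.norm(X-prev),L,"yaw",np.arctan2(*(prev-X)[1::-1]))
    prev=X
tc=[TT(40,82),TT(333,55),TT(353,398),TT(50,430)]; sc=[ST(355,132),ST(255,245),ST(33,143),ST(147,43)]
for a,b in zip(tc,sc): print("tray",tri(a,b),ray("top",a,.03)[:2],ray("scene",b,.03)[:2])
print("rests top@.024", [ray("top",TT(*p),.022)[:2] for p in((58,203),(326,177),(60,300),(330,274))])
print("rest hump scene",[ray("scene",ST(*p),.024)[:2] for p in((150,142),(178,114),(206,87),(210,172),(237,144),(266,113))])
print("rest hump top",[ray("top",TT(*p),.024)[:2] for p in((80,201),(157,194),(233,186),(305,179),(83,299),(160,292),(236,284),(312,275))])
bc=[ray("scene",SB(*p),.111) for p in((8,263),(268,47),(187,397))]
print("bin rim NR,NL,FR",bc,np.linalg.norm(bc[0]-bc[1]),np.linalg.norm(bc[0]-bc[2]))
y=bc[1]-bc[0];y/=np.linalg.norm(y);x=np.array([y[1],-y[0],0]);c=bc[0]+.065*x+.09*y;print("centre",c,"yaw",np.arctan2(x[1],x[0]))
d=lambda a,b,z:proj("top",c*[1,1,0]+a*x+b*y+[0,0,z])[0]
print("top proj rim",[d(a,b,.111) for a,b in((-.065,-.09),(-.065,.09),(.065,.09),(.065,-.09))],"floor",[d(a,b,.003) for a,b in((-.065,.09),(-.065,-.09))])
for p in [(.020,.086,.111),(.11,.09,.176),(.11,-.09,.176)]:print(d(*p))
print("bystanders: beaker, tape, timer,vial,marker", [ray("top",p,z)[:2] for p,z in(((361,160),.06),((309,157),.019),((423,187),.02),((323,328),.05),((324,243),.006),((326,310),.006))])
E
```

```text
eb1tip [0.6908 0.0952 0.0048] top@z [0.6903 0.095 ] scene@z [0.6914 0.0945]
eb1x [0.5888 0.0447 0.0046] top@z [0.5881 0.0443] scene@z [0.5899 0.0444]
  len 0.11388503247714246 113 yaw 0.4594203401037323
eb2tip [ 0.5397 -0.0727  0.0035] top@z [ 0.5389 -0.0731] scene@z [ 0.5417 -0.0733]
eb2x [ 0.4265 -0.0684  0.0051] top@z [ 0.4259 -0.0691] scene@z [ 0.428 -0.068]
  len 0.11329076251554628 113 yaw -0.03797150054884916
s1cap [0.5339 0.0802 0.0085] top@z [0.5335 0.0799] scene@z [0.535  0.0795]
s1thumb [0.4031 0.0785 0.0072] top@z [0.4029 0.0782] scene@z [0.4053 0.0766]
  len 0.13083749429344615 132 yaw 0.013534021824440872
s2cap [ 0.6891 -0.0547  0.0095] top@z [ 0.6891 -0.0545] scene@z [ 0.6892 -0.0552]
s2thumb [ 0.5593 -0.0722  0.0092] top@z [ 0.5591 -0.0722] scene@z [ 0.5598 -0.0726]
  len 0.13098636706352598 132 yaw 0.13440561643750842
tray [0.5683 0.4118 0.0228] [0.567  0.4091] [0.5725 0.4036]
tray [0.588  0.2517 0.0268] [0.5853 0.2489] [0.5916 0.2519]
tray [0.4013 0.2281 0.0273] [0.3995 0.2257] [0.4051 0.2283]
tray [0.3812 0.3897 0.0212] [0.3797 0.3851] [0.3896 0.3823]
rests top@.02
[... 463 characters left out ...]
ay([0.4648, 0.2534])]
bin rim NR,NL,FR [array([ 0.4462, -0.4252,  0.111 ]), array([ 0.4256, -0.2499,  0.111 ]), array([ 0.5745, -0.408 ,  0.111 ])] 0.17643416421717337 0.12949153742731084
centre [ 0.5002 -0.3282  0.111 ] yaw 0.11701112659124896
top proj rim [array([575.9541, 324.5246]), array([470.3274, 334.9842]), array([458.908 , 259.2349]), array([561.6532, 249.3413])] floor [array([456.2517, 338.4338]), array([551.9611, 328.9493])]
[465.1017 284.7501]
[463.7113 225.1188]
[572.0031 214.8205]
bystanders: beaker, tape, timer,vial,marker [array([ 0.7507, -0.0642]), array([0.7698, 0.0352]), array([ 0.7124, -0.187 ]), array([0.4361, 0.0014]), array([0.6008, 0.0026]), array([ 0.4727, -0.0036])]
```

```bash
cat >>h.py <<'E'
u=lambda a:np.array([np.cos(a),np.sin(a)])
def Rt(a): c,s=np.cos(a),np.sin(a); return np.array([[-c,-s,0],[-s,c,0],[0,0,-1.]])
def best(xy,z,a):
    q0=robot.get_state()["qpos"]; o=[]
    for b in(a,a+np.pi):
        q=robot.ik([*xy,z],Rt(b))
        if q is not None: o.append((np.abs(np.array(q)-q0).max(),b))
    return min(o)[1]
def log(m): s=robot.get_state(); print(m,"t%.2f"%s["time"],np.round(s["ee_pos"],4),"open %.4f grip %.1f F"%(s["opening"],s["grasp_force"]),np.round(s["force"],1))
def pick(xy,a,z,up):
    b=best(xy,.10,a); robot.gripper_to(.05)
    robot.move_ptp([*xy,.11],Rt(b)); robot.move_linear([*xy,z],.15); robot.gripper_to(0.0)
    log("grasped"); robot.move_linear([*xy,up],.2); log("lifted"); return b
T=np.array([.484,.3174]);TY=.122
B=np.array([.5002,-.3282]);BY=.117
def bar(tip,cross,ny):
    tip,cross=np.array(tip),np.array(cross); a=np.arctan2(*(tip-cross)[::-1]); mid=(tip-.070*u(a)+cross+.043*u(a))/2
    b=pick(mid,a,.0215,.13); tgt=T+ny*u(TY+np.pi/2); turn=b-a
    robot.move_ptp([*tgt,.11],Rt(TY+turn)); robot.move_linear([*tgt,.048],.15)
    print("contact",robot.move_linear([*tgt,.0325],.04,threshold=5)); log("down")
    robot.gripper_to(.024); log("released"); robot.move_linear([*tgt,.13],.2)
def syr(cap,thumb):
    cap,thumb=np.array(cap),np.array(thumb); a=np.arctan2(*(cap-thumb)[::-1]); mid=(cap+thumb)/2
    b=pick(mid-.015*u(a),a,.0205,.22)
    th=best(B,.22,BY+np.pi/2+(b-a)); d=th-(b-a)
    tgt=B-.0205*u(BY)-.015*u(d)
    robot.move_ptp([*tgt,.21],Rt(th)); robot.move_linear([*tgt,.14],.15); robot.gripper_to(.05); log("dropped"); robot.move_linear([*tgt,.22],.25)
E
python3 - <<'E'
from h import *
bar((.6907,.0949),(.5889,.0445),.042)
for n in("top","scene"): cv2.imwrite(f"pics/{n}1.png",robot.grab_frame(n)[...,::-1])
t=cv2.imread("pics/top1.png"); s=cv2.imread("pics/scene1.png")
cv2.imwrite("pics/c1.png",np.hstack([crop(t,95,230,115,140,3.4),crop(s,325,115,120,140,3.4)]))
E
```

```text
grasped t4.96 [0.6277 0.0637 0.0215] open 0.0119 grip 30.0 F [-0.2 -0.2  0.7]
lifted t5.65 [0.6271 0.064  0.129 ] open 0.0116 grip 30.0 F [ 0.6  0.4 -1.8]
contact True
down t7.90 [0.4788 0.3593 0.0325] open 0.0116 grip 30.0 F [-1.7 -0.4  9.9]
released t8.33 [0.4784 0.359  0.0319] open 0.0240 grip 0.0 F [ 0.2 -0.4  0.5]
```

View pics/c1.png

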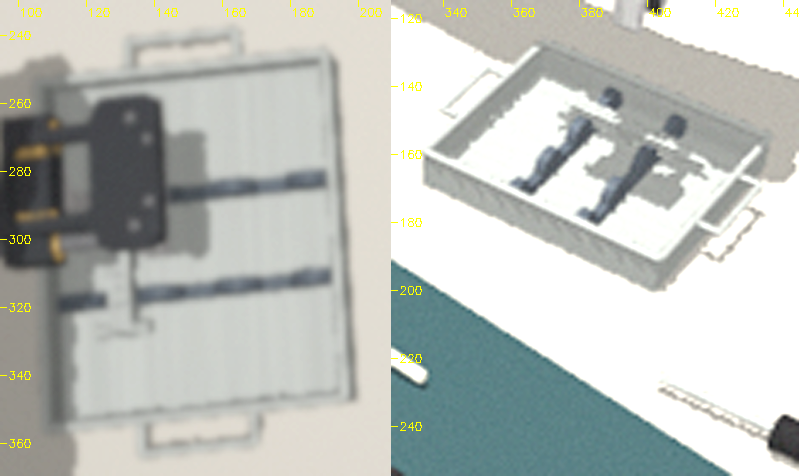

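Ear bar 1 lies across both rests in the left notches: shaft at about (125,285) px in the top view, cross bar at about (125,328). I'll go on with the others.

```bash
python3 - <<'E'
from h import *
bar((.5397,-.073),(.4267,-.0685),-.042)
syr((.5339,.0800),(.4035,.0780))
syr((.6891,-.0548),(.5593,-.0723))
for n in("top","scene"): cv2.imwrite(f"pics/{n}2.png",robot.grab_frame(n)[...,::-1])
t=cv2.imread("pics/top2.png"); s=cv2.imread("pics/scene2.png")
cv2.imwrite("pics/c2.png",np.hstack([crop(t,95,230,115,140,3.4),crop(s,85,240,120,140,3.4)]))
E
```

```text
grasped t12.68 [ 0.4698 -0.0702  0.0216] open 0.0120 grip 30.0 F [-0.3  0.2  3.6]
lifted t13.37 [ 0.4693 -0.0698  0.1292] open 0.0113 grip 30.0 F [-0.8  0.1 -1.5]
contact True
down t15.67 [0.489  0.2759 0.0325] open 0.0116 grip 30.0 F [-1.  -0.9  7.9]
released t16.10 [0.4886 0.2757 0.0321] open 0.0239 grip 0.0 F [-0.  -0.3  0.6]
grasped t19.50 [0.4537 0.0788 0.0205] open 0.0193 grip 30.0 F [-0.5  0.4  0.5]
lifted t20.65 [0.4533 0.0787 0.2194] open 0.0192 grip 30.0 F [0.1 0.1 0.2]
dropped t23.47 [ 0.4781 -0.3157  0.14  ] open 0.0501 grip 0.0 F [ 0.9 -0.8  0.3]
grasped t26.65 [ 0.6094 -0.0656  0.0206] open 0.0189 grip 30.0 F [ 0.5 -0.2  1.6]
lifted t27.80 [ 0.6088 -0.0654  0.2189] open 0.0191 grip 30.0 F [-0.5  0.6 -0.9]
dropped t30.18 [ 0.4781 -0.3157  0.14  ] open 0.0500 grip 0.0 F [0.3 0.6 0.4]
```

View pics/c2.png

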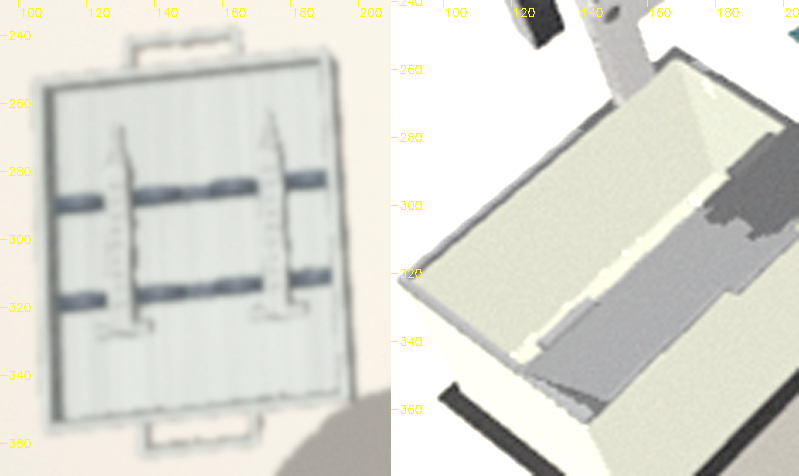

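Both bars lie in the notches of both rests, tips up (about (127,268) and (170,263) px), cross bars at the bottom. The bin floor is hidden from the scene camera, so I'll move the arm aside and look into it from the top.

```bash
python3 - <<'E'
from h import *
robot.move_ptp([.48,-.02,.26],robot.get_state()["tool_rot"])
t=robot.grab_frame("top")[...,::-1].copy(); s=robot.grab_frame("scene")[...,::-1].copy()
cv2.imwrite("pics/c3.png",np.hstack([crop(t,440,200,150,160,3.),cv2.resize(s,None,fx=.54,fy=.54)[:0].reshape(0,0,3) if 0 else cv2.resize(t,(340,480))]))
log("end")
E
```

```text
end t32.11 [ 0.4801 -0.0211  0.26  ] open 0.0499 grip 0.0 F [ 0.7  0.1 -0.3]
```

View pics/c3.png

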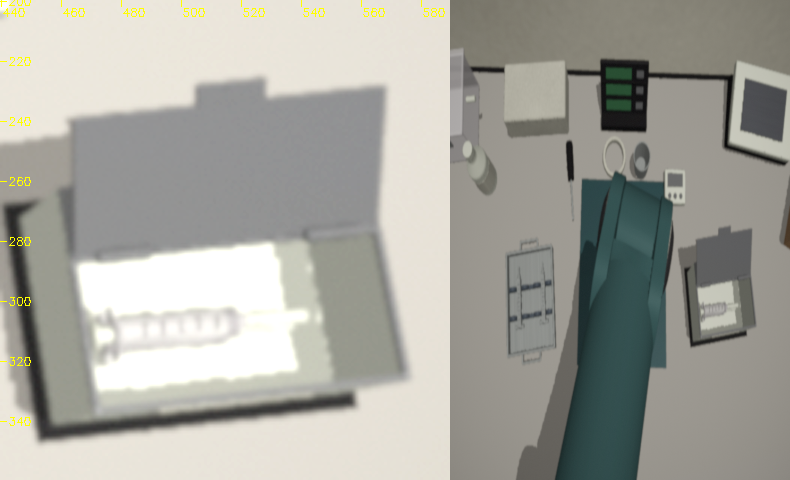

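```bash
python3 - <<'E'
from h import *
robot.goto_joints([-1.387,.417,-.01,1.614,.005,1.111,-.053])
t=robot.grab_frame("top")[...,::-1].copy(); s=robot.grab_frame("scene")[...,::-1].copy()
a=cv2.resize(s[100:400,80:480],(480,360),interpolation=cv2.INTER_AREA); b=crop(t,452,265,106,90,3); a=cv2.copyMakeBorder(a,0,240,0,0,0)
b=cv2.copyMakeBorder(b,0,330,0,0,0)[:600]; a[360:600,:320]=cv2.resize(t,(320,240))
cv2.imwrite("pics/c4.png",np.hstack([a,b])); log("end")
E
```

```text
end t34.74 [0.1404 0.6087 0.2245] open 0.0498 grip 0.0 F [-0.2  0.2  0.1]
```

View pics/c4.png

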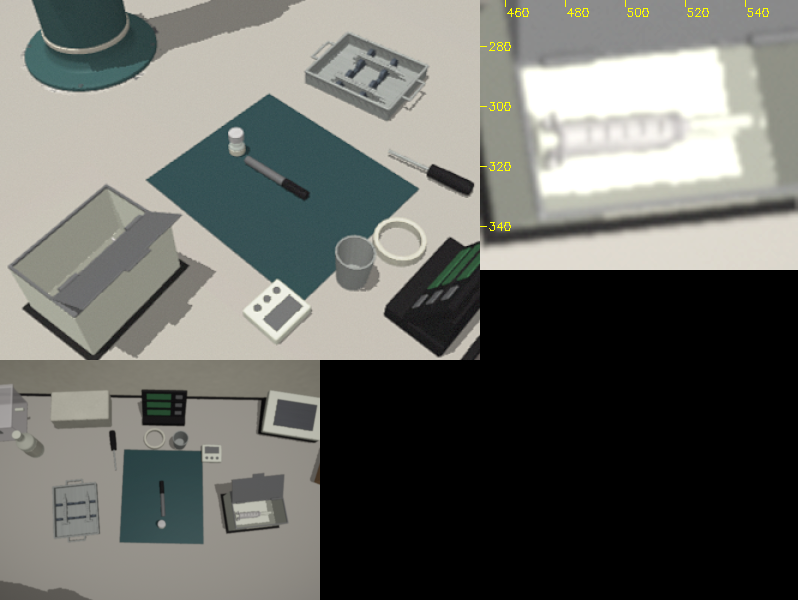

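The mat is clear of syringes and none lies on the bench. One syringe shows in the bin at about (505,308). The other was also let go over the bin, so it must be under the first one or under the deck. The other bench items look undisturbed.

```bash
python3 -c "
from rig import robot
print(robot.sign_off())"
```

```text
the job is handed in; nothing more can be done
None
```

I handed the job in at about 35 s: both ear bars lie in the notches of both rests with tips the same way, and both syringes were released over the sharps bin, though only one is visible inside (the other is not on the bench, so it is probably beneath it or under the deck).

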